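# Scrape the bamboo chips off the rod board under the bar rack

### The arm

A 7-joint arm with a two-finger parallel gripper is mounted at the origin on the work surface. World frame = base frame: x ahead of the robot, y to its left, z up, the work surface at z = 0. Lengths are in mm, angles in rad, forces in N, time in s.
With the tool pointing down it reaches from about 425 to 875 mm from the base axis. Payload 9.9 kg.
Tool frame: the origin (TCP) lies at the very end of the fingers, on their centre line; the grasp point (between the pads) lies bot.grip_depth behind it (bot.grip_depth is the distance from the TCP to the grasp point, in mm); y points along the fingers, z is the direction in which the jaws open and shut, and the axes are right-handed (so a half turn about y gives the same grasp; the last joint's range is limited). The gripper opens to 85 mm and grips with 20 to 120 N. Pads are 22 mm wide; open, the fingers measure 114 mm over their backs; the gripper's body (76 mm by 85 mm) begins 54 mm behind the grasp point. The pads swing forward as they close: fully open they stand 13 mm farther back than shut.
Start: joints at [1.085, 0.576, 0.025, 1.437, -0.015, 1.129, -0.057], TCP at [263.981, -621.243, 231.289] pointing down, gripper open.
Joint ranges: [-2.76, 2.76], [-0.34, 2.15], [-1.52, 1.57], [0.19, 2.46], [-1.09, 4.23], [0.17, 1.99], [-2.82, 2.82]. Speed limits (rad/s): [2.22, 2.22, 3.01, 3.01, 3.14, 3.14, 3.14].

### API

Orientations are given as a unit quaternion [w, x, y, z].
In Python, from rig import bot gives the robot as it stands. The module is installed in compiled form; this text tells all that it offers.
- The arm moves only by the tool play_rows, never from a script. Its argument "increments" is a list of rows, each a list of 4 numbers: the shift along the tool's x, y, z in units of 25 mm (1.0 is 25 mm), then the turn about the tool's y in rad. In form: [[tx, ty, tz, spin], ...]. A call has 1 to 20 rows; each row shifts and turns the commanded pose from where the row before left it, along the tool's axes as they then stand; what a row does not reach is not made up. A row lasts 1/8 s, in which the tool goes at most 62.5 mm and 10.7 degrees, less where a joint would pass 70% of its speed; a pose out of reach is approached as far as the arm can. A call is refused whole if a number of a shift passes 1 or a number of a turn 0.188, either way. A call with a gripper value outside its range is refused whole. "grip" is the finger opening in mm, from 0 to 85.4, set as the call begins (left out, the last holds). The fingers move at their own pace and stop on an object; the grip force is fixed at half the most. Time passes only in rows, so rows that do not move let the fingers close. It gives the time, the measured TCP pose, the force and the opening at its end, in the units of the state.
- bot.get_state(): the state, without advancing time (a new reading comes with each control period).
- bot.get_image(name): name is "scene" or "top" or "wrist"; returns the picture (480x640x3 uint8, blue, green, red); there is no depth.
- bot.camera_model(name): a dict with "camera_matrix" (3x3 intrinsics, pixels), "dist" ([k1, k2, p1, p2, k3] as OpenCV has them; the pictures are not rectified), "cam_to_world" (4x4, takes a point from camera to world coordinates). Camera axes: x right, y down, z forward; pixel columns grow to the right and rows downward; lengths in mm; the calibration is good to about 2 mm. A picture is of the moment at which its call begins: read the wrist's pose just before it. camera_model takes no time and is no camera call; for the wrist camera it gives the pose at the moment of the call.
- bot.sign_off(): hands the job in, once; it reports no verdict.
Trained networks look in the newest picture that a camera, given by its name, has taken for a name from the list of things; names that differ only in an ending like _2 or _b are one class to them, and where a whole thing is asked for, a point or a joint stands for the part that bears it (a point fixed in the world has none). Each returns a list of dicts, best first, with "conf" (0 to 1); they miss things now and then, are a little off and sometimes report something else, mostly with a low value. They report only what shows in the picture. A call takes as long as a camera call.
- bot.search_frame(camera, label): "box" ([centre column, centre row, width, height] in pixels, round what is visible of it).
- bot.cut_out(camera, label): "mask" (480x640 bool, what is visible of it) and "box" ([centre column, centre row, width, height] in pixels, round what is visible of it).
The state is a dict: "t": time; "joints": joint angles; "dq": joint speeds; "effort": joint torques, N m; "eef_pos": TCP position; "eef_rot": TCP orientation; "contact_force": force on the tool from outside, world axes, zero at the start; "moment": the same for the moment, N m; "gripper_width": finger opening in mm.
Only numpy, scipy, OpenCV 4.12 (cv2) and the standard library are available. Lean on these libraries where they do the work, as an engineer would, in place of code of your own. Each camera call takes 0.05 s, during which the arm holds its last target. There are 200 camera calls.

### The job

Take the orange scraper block from its black mat and use it to clear all four bamboo chips off the white board: set it down on the board behind the chips, under the steel bars, press it lightly onto the board, and draw it towards the open front edge, still pressed, so that the chips drop into the steel trough; make as many strokes as it takes. Move the chips only with the scraper, never with the gripper, and do not press hard. Then stand the scraper flat on its mat again and leave the other things where they are.

Things in the scene. Friction and masses are not known exactly. Their poses are not given: they have to be found in the camera images.
- station: Fixed scraping station; origin at shelf level, +x to its closed rear, -x to its open front, z up. White board: level top at z = 60 mm, x -85 to +115, y -113 to +113 mm. Blue lips 10 mm thick stand 8 mm above the board along both sides (inner faces y = +-113) and the rear (inner face x = 115); the front edge x = -85 is open.
- trough (a point): Centre of the floor of the steel trough in front of and below the board's open edge: station x = -130, z = 4 mm; axes as the station's. Inside 90 (x) x 238 (y) mm, rim 38 mm above this point.
- rack (a point): Middle of the front one of three round steel bars, 12 mm thick, along y above the rear of the board: station x = 55, z = 266 mm (underside 200 mm above the board); the others are at x = 90 and 125. Posts 14 x 12 mm at x = 125, y = +-165 and end bars (x 45 to 135, y = +-165) carry them. Open below. Axes as the station's.
- scraper: Loose scraper, 0.25 to 0.5 kg. Orange block 34 (x) x 120 (y) x 30 (z) mm, origin at the centre of its flat underside. Black handle, 26 mm across y, 24 mm the other way, 130 mm long, starts at x = 8, z = 20 mm and leans 35 degrees from vertical to -x: direction (-0.574, 0, 0.819). Best grasped across y (26 mm).
- scraper_grip (a point): Point on the handle's centre line, 95 mm up the handle (35 mm below its end); in the scraper's frame at x = -46.5, z = 97.8 mm. Axes as the scraper's.
- mat: Fixed black rubber mat, 120 (x) x 190 (y) x 4 mm, origin at the centre of its underside; the scraper starts on it.
- chip0: Loose bamboo chip 22 (x) x 70 (y) x 8 (z) mm, 10 to 20 g, origin at the centre of its underside, lying on the white board.
- chip1: Loose bamboo chip 22 (x) x 70 (y) x 8 (z) mm, 10 to 20 g, origin at the centre of its underside, lying on the white board.
- chip2: Loose bamboo chip 22 (x) x 70 (y) x 8 (z) mm, 10 to 20 g, origin at the centre of its underside, lying on the white board.
- chip3: Loose bamboo chip 22 (x) x 70 (y) x 8 (z) mm, 10 to 20 g, origin at the centre of its underside, lying on the white board.
- tumbler: Bystander: empty glass tumbler, 76 mm diameter, 100 mm high, origin at the centre of its foot.
- float_case: Bystander: blue plastic float case 184 (x) x 114 (y) x 57 mm with a white handle to 76 mm, origin at the centre of its underside.
- bilge_light: Bystander, fixed: bilge light with toggle switch, 90 (x) x 120 (y) x 70 mm high, origin at the centre of its underside.

How it is judged (in metres and radians):
On the way, in this order (a step that is already met when the one before it is completed fails the run):
1. the scraper is pressed on the board (at least 1.5 N) behind the chips, under the bars (x of scraper in the frame of station above 0.066 m and y of scraper in the frame of station between -0.113 and 0.113 m and z of scraper in the frame of station between 0.05 and 0.067 m and angle between scraper's own z axis and vertical below 0.25 rad and contact force between scraper and station above 1.5 N), for 0.15 s.
2. the scraper, drawn to the front half, is still pressed on the board (at least 1 N) (x of scraper in the frame of station between -0.11 and -0.03 m and y of scraper in the frame of station between -0.113 and 0.113 m and z of scraper in the frame of station between 0.05 and 0.067 m and angle between scraper's own z axis and vertical below 0.25 rad and contact force between scraper and station above 1 N), for 0.05 s.
3. all four chips lie in the trough (x of chip0 in the frame of station between -0.18 and -0.085 m and y of chip0 in the frame of station between -0.122 and 0.122 m and z of chip0 in the frame of station between 0 and 0.055 m and x of chip1 in the frame of station between -0.18 and -0.085 m and y of chip1 in the frame of station between -0.122 and 0.122 m and z of chip1 in the frame of station between 0 and 0.055 m and x of chip2 in the frame of station between -0.18 and -0.085 m and y of chip2 in the frame of station between -0.122 and 0.122 m and z of chip2 in the frame of station between 0 and 0.055 m and x of chip3 in the frame of station between -0.18 and -0.085 m and y of chip3 in the frame of station between -0.122 and 0.122 m and z of chip3 in the frame of station between 0 and 0.055 m), for 0.2 s.
At the end, for the whole second after the job is handed in: All four chips rest in the trough (origins between its walls, below 55 mm); the scraper stands flat on its mat (within 0.08 rad of upright, its origin within 50 mm of the mat's middle along each side of the mat), at rest and released (all of step 3 and linear speed of each of chip0, chip1, chip2, chip3, scraper below 0.02 m/s and x of scraper in the frame of mat between -0.05 and 0.05 m and y of scraper in the frame of mat between -0.05 and 0.05 m and z of scraper in the frame of mat between 0 and 0.008 m and angle between scraper's own z axis and vertical below 0.08 rad); the robot touches nothing.
It fails at once if the gripper touches a chip (contact force between any of the fingers, the arm and chip0 above 0.5 N or contact force between any of the fingers, the arm and chip1 above 0.5 N or contact force between any of the fingers, the arm and chip2 above 0.5 N or contact force between any of the fingers, the arm and chip3 above 0.5 N).
It fails at once if the scraper is pressed harder than 100 N on the board or station (contact force between scraper and station above 100 N).
It fails at once if a bystander is shifted by more than 30 mm (distance of any of tumbler, float_case from where it was at the start of the episode above 0.03 m).
It fails at once if the tumbler is tipped (angle between tumbler's own z axis and vertical above 0.3 rad).
It also fails if it takes over 70 s, if anything falls off the work surface, if the arm or the gripper's body presses on something with over 40 N, if the wrist force passes 120 N, or if a joint passes its speed limit or range.

## Working session

There is one attempt and no reset: what is moved stays moved. The work goes in short steps, Python scripts to look and compute and a tool call to move; the robot and the scene stay as the last step left them, time stands still between calls to the robot, and variables do not carry over. Pictures are saved under pics/ and viewed, about 8 in all and at most 12, crops included, and the job is handed in when it is done.

Besides the shell and the picture viewer there is one more tool, called after "Call:" as name(argument=value, ...), one argument or row to a line, values as JSON. play_rows: Moves the arm, as the interface text tells. Its arguments: {"type":"object","properties":{"increments":{"type":"array"},"grip":{"type":"number"}},"required":["increments"]}

```bash
mkdir -p pics; cat > h.py <<'E'
import numpy as np, cv2
from rig import bot
from scipy.spatial.transform import Rotation as R
def ray(cam,uv,m=None):
    m=m or bot.camera_model(cam); K=np.array(m["camera_matrix"]);D=np.array(m["dist"]);T=np.array(m["cam_to_world"])
    p=cv2.undistortPoints(np.array(uv,float).reshape(-1,1,2),K,D).reshape(-1,2)
    return T[:3,3],np.c_[p,np.ones(len(p))]@T[:3,:3].T
def onz(cam,uv,z,m=None):
    o,d=ray(cam,uv,m); return o+d*((z-o[2])/d[:,2])[:,None]
def proj(cam,P,m=None):
    m=m or bot.camera_model(cam); T=np.linalg.inv(np.array(m["cam_to_world"]))
    return cv2.projectPoints(np.array(P,float).reshape(-1,1,3),cv2.Rodrigues(T[:3,:3])[0],T[:3,3],np.array(m["camera_matrix"]),np.array(m["dist"]))[0].reshape(-1,2)
def rot(): 
    q=bot.get_state()["eef_rot"]; return R.from_quat([q[1],q[2],q[3],q[0]])
E
python3 - <<'E'
from h import *
print(bot.get_state(),bot.grip_depth); print(rot().as_matrix().round(3))
for c in ("scene","top"):
    cv2.imwrite(f"pics/{c}.png",bot.get_image(c))
    m=bot.camera_model(c);print(c,np.array(m["cam_to_world"]).round(2).tolist(),np.array(m["camera_matrix"])[0,0])
    for l in ("station","scraper","mat","chip0","tumbler","float_case","bilge_light"):
        print(l,[(round(d["conf"],2),np.round(d["box"]).tolist()) for d in bot.search_frame(c,l)][:5])
E
```

```text
{'t': 0.0, 'joints': array([ 1.0852012 ,  0.57655889,  0.02485237,  1.43789079, -0.01502766,
        1.12901802, -0.05649684]), 'dq': array([ 1.32820178e-03,  4.91159332e-04,  5.81374411e-04, -1.43345634e-03,
       -1.45842955e-07, -6.66627948e-04,  3.14620523e-04]), 'effort': array([-5.11286926e-04, -7.65742993e+01,  2.25096054e+00, -2.85956490e+01,
        1.55119324e-02,  1.29692288e-02,  2.51939406e-05]), 'eef_pos': array([ 263.80527519, -620.82295601,  230.43092038]), 'eef_rot': array([ 0.14096586, -0.14125179,  0.69346413, -0.69230345]), 'contact_force': array([-0.28904154,  0.18204441,  0.30456606]), 'moment': array([-0.01678523,  0.01838484, -0.02984165]), 'gripper_width': 85.3238044565447} 18.700000000000003
[[-0.92  -0.001  0.391]
 [-0.391  0.002 -0.92 ]
 [ 0.    -1.    -0.002]]
scene [[-0.27, 0.69, -0.67, 1567.83], [0.96, 0.18, -0.2, 282.91], [-0.02, -0.7, -0.71, 1211.76], [0.0, 0.0, 0.0, 1.0]] 465.2972646870123
station [(0.91, [262.0, 259.0, 131.0, 111.0])]
scraper [(0.86, [386.0, 250.0, 37.0, 39.0])]
mat [(0.57, [392.0, 273.0, 62.0, 30.0])]
chip0 [(0.36, [288.0, 251.0, 5.0, 4.0])]
tumbler [(0.86, [378.0, 308.0, 20.0, 35.0])]
float_case [(0.96, [478.0, 288.0, 43.0, 59.0])]
bilge_light [(0.75, [198.0, 238.0, 42.0, 31.0])]
top [[-0.03, -0.99, 0.1, 476.76], [-1.0, 0.03, 0.01, 0.05], [-0.02, -0.1, -1.0, 1488.64], [0.0, 0.0, 0.0, 1.0]] 539.3732951097744
station [(0.77, [404.0, 244.0, 163.0, 144.0])]
scraper [(0.6, [253.0, 287.0, 45.0, 33.0]), (0.55, [401.0, 244.0, 156.0, 143.0]), (0.47, [246.0, 274.0, 80.0, 62.0])]
mat [(0.95, [246.0, 275.0, 79.0, 59.0])]
chip0 [(0.77, [414.0, 244.0, 24.0, 8.0]), (0.64, [366.0, 255.0, 25.0, 17.0]), (0.57, [412.0, 264.0, 29.0, 13.0])]
tumbler [(0.96, [250.0, 201.0, 25.0, 30.0])]
float_case [(0.7, [144.0, 273.0, 55.0, 76.0])]
bilge_light [(0.75, [506.0, 255.0, 50.0, 34.0]), (0.72, [415.0, 241.0, 22.0, 10.0]), (0.31, [246.0, 276.0, 79.0, 63.0])]
```

```bash
python3 - <<'E'
import cv2
a=cv2.imread("pics/top.png")
cv2.imwrite("pics/topc.png",cv2.resize(a[150:350,190:510],(800,500),interpolation=cv2.INTER_CUBIC))
b=cv2.imread("pics/scene.png")
cv2.imwrite("pics/scenec.png",cv2.resize(b[170:350,170:450],None,fx=2.8,fy=2.8,interpolation=cv2.INTER_CUBIC))
E
```

```text
(no output)
```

View pics/topc.png

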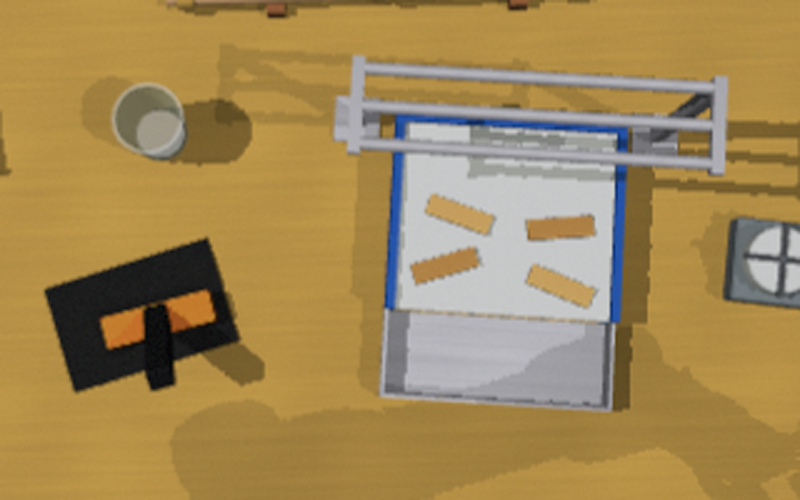

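View pics/scenec.png

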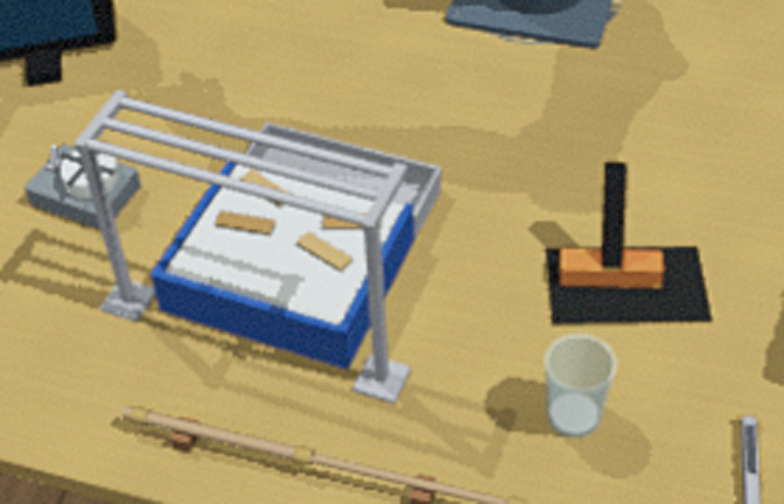

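The top view (up is +x, left is +y) shows the scraper on its mat around (253,287), with the handle leaning towards the robot. The station is around (400,244). Its four chips lie in front of the bars, two on each side. Next I'll fit the poses from the corners and overlay the models.

```bash
cat >> h.py <<'E'
def fitpose(pts,uv,cam,x0):
    from scipy.optimize import least_squares
    m=bot.camera_model(cam); pts=np.array(pts,float)
    f=lambda p:(proj(cam,tf(p,pts),m)-uv).ravel()
    r=least_squares(f,x0,x_scale=[10,10,.05],loss="soft_l1"); return r.x,f(r.x).reshape(-1,2)
def tf(p,P):
    P=np.atleast_2d(np.array(P,float)); c,s=np.cos(p[2]),np.sin(p[2])
    return P@np.array([[c,s,0],[-s,c,0],[0,0,1]])+[p[0],p[1],p[3] if len(p)>3 else 0]
E
python3 - <<'E'
from h import *
full=lambda a:np.array([190,150])+(np.array(a,float)+.5)/2.5-.5
st=[(-85,123,68),(-85,-123,68),(125,123,68),(125,-123,68)]+[(45,165,272),(45,-165,272),(135,165,272),(135,-165,272)]
S,r=fitpose(st,full([(386,306),(621,321),(398,116),(628,127),(354,152),(717,173),(359,56),(721,77)]),"top",[650,-150,0]); print("S",S.round(3),r.round(1).tolist())
M,r=fitpose([(60,95,4),(60,-95,4),(-60,-95,4),(-60,95,4)],full([(46,291),(207,239),(238,340),(75,391)]),"top",[550,200,.3]); print("M",M.round(3),r.round(1).tolist())
C,r=fitpose([(17,60,34),(17,-60,34),(-17,-60,34),(-17,60,34),(8-.574*130-9.8,0,20+106.5-6.9)],full([(100,319),(210,290),(216,319),(107,348),(162,388)]),"top",[550,200,.3]); print("C",C.round(3),r.round(1).tolist())
np.savez("pose.npz",S=S,M=M,C=C)
for cam,(x,y,w,h,k) in {"top":(200,160,280,160,2.8),"scene":(190,190,250,170,3.1)}.items():
    a=cv2.imread(f"pics/{cam}.png")[y:y+h,x:x+w]; a=cv2.resize(a,None,fx=k,fy=k,interpolation=cv2.INTER_CUBIC)
    def poly(p,P,col):
        q=((proj(cam,tf(p,P))-[x,y]+.5)*k-.5).round().astype(int); cv2.polylines(a,[q],True,col,1)
    poly(S,[(-85,113,60),(115,113,60),(115,-113,60),(-85,-113,60)],(0,0,255))
    poly(S,[(-85,123,68),(125,123,68),(125,-123,68),(-85,-123,68)],(0,255,0))
    poly(S,[(45,165,266),(45,-165,266),(135,-165,266),(135,165,266)],(255,0,255))
    poly(M,[(60,95,4),(60,-95,4),(-60,-95,4),(-60,95,4)],(0,255,0))
    poly(C,[(17,60,34),(17,-60,34),(-17,-60,34),(-17,60,34)],(255,255,0))
    poly(C,[(8,0,20),(8-74.6,0,126.5)],(0,255,255))
    cv2.imwrite(f"pics/ov_{cam}.png",a)
g=tf(C,[-46.5,0,97.8]);print("grip",g, "top-of-stand tool", tf(S,[5,0,0]))
T=onz("top",[[250,201]],50);print("tumbler",T, "case",onz("top",[[144,273]],50))
E
python3 -c "
import cv2,numpy as np
a,b=[cv2.imread(f'pics/ov_{c}.png') for c in('top','scene')]
print(a.shape,b.shape)"
```

```text
S [ 6.08543e+02 -1.69293e+02 -9.10000e-02] [[-0.2, 0.7], [-0.3, 0.4], [-0.4, -2.0], [0.2, -1.1], [-0.2, 0.4], [0.4, 0.5], [0.2, 0.0], [0.2, -0.3]]
M [5.37482e+02 2.28025e+02 2.79000e-01] [[-1.0, -0.6], [0.3, -0.7], [0.8, 0.3], [-0.2, 1.1]]
C [5.31916e+02 2.05853e+02 2.21000e-01] [[0.1, -0.7], [-0.8, -0.2], [-0.2, 0.4], [0.2, -0.1], [0.6, 0.5]]
grip [[486.54552145 195.66797253  97.8       ]] top-of-stand tool [[ 613.52292088 -169.74506314    0.        ]]
tumbler [[737.179716   207.78270852  50.        ]] case [[551.21045634 494.22272483  50.        ]]
(448, 784, 3) (527, 775, 3)
```

View pics/ov_top.png

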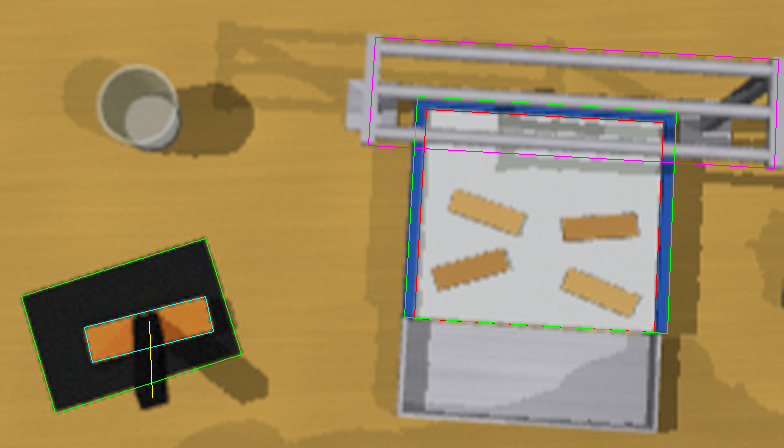

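View pics/ov_scene.png

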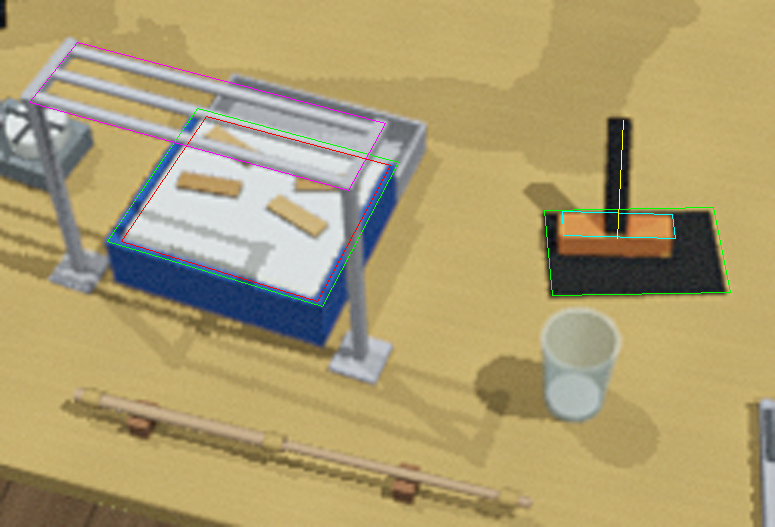

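```bash
cat >> h.py <<'E'
def go(xyz,yaw=None):
    "tool-axis units to reach world xyz now; spin to bring tool z onto -y of a frame with this yaw"
    s=bot.get_state(); d=rot().as_matrix().T@(np.array(xyz,float)-s["eef_pos"])/25
    print("units",d.round(2),"pos",s["eef_pos"].round(1),"w",round(s["gripper_width"],1),"F",s["contact_force"].round(1),"t",round(s["t"],2))
    if yaw is not None:
        z=rot().as_matrix()[:,2]; a=np.arctan2(-z[1],-z[0])-np.pi/2; print("spin",round((a-yaw+np.pi)%(2*np.pi)-np.pi,3))
E
python3 - <<'E'
from h import *
C=np.load("pose.npz")["C"]
go([450,-430,240],C[2]);w=tf(C,[-63,0,0])[0]; print(w); go([w[0],w[1],230],C[2])
E
```

```text
units [-9.84 -0.35 -4.13] pos [ 264.  -621.3  231.3] w 85.3 F [-0.1 -0.2 -0.3] t 0.8
spin 0.181
[470.44617269 192.05397616   0.        ]
units [-20.32   0.05 -26.71] pos [ 264.  -621.3  231.3] w 85.3 F [-0.1 -0.2 -0.3] t 0.8
spin 0.181
```

Call:
play_rows(
  increments=[
    [-1,0,-0.4,0],
    [-1,0,-0.4,0],
    [-1,0,-0.4,0],
    [-1,0,-0.4,0],
    [-1,0,-0.4,0],
    [-1,0,-0.4,0],
    [-1,0,-0.4,0],
    [-1,0,-0.4,0],
    [-1,0,-0.4,0],
    [-1,0,-0.4,0],
    [-0.45,0,-1,0],
    [-0.45,0,-1,0],
    [-0.45,0,-1,0],
    [-0.45,0,-1,0],
    [-0.45,0,-1,0],
    [-0.45,0,-1,0],
    [-0.45,0,-1,0],
    [-0.45,0,-1,0],
    [-0.45,0,-1,0],
    [-0.45,0,-1,0],
  ],
)

```text
t: 3.3
eef_pos: [460.8, -156.5, 231.5]
eef_rot: [-0.141, 0.141, -0.693, 0.693]
contact_force: [0.8, -0.1, -0.0]
gripper_width: 85.9
```

Call:
play_rows(
  increments=[
    [-0.45,0,-1,0],
    [-0.45,0,-1,0],
    [-0.45,0,-1,0],
    [-0.45,0,-1,0],
    [-0.45,0,-1,0],
    [-0.45,0,-1,0],
    [-0.45,0,-1,0],
    [-0.45,0,-1,0],
    [-0.45,0,-1,0],
    [-0.45,0,-1,0],
    [0,0,-1,0],
    [0,0,-0.5,0.09],
    [0,0,0,0.09],
    [0,0,0,0],
    [0,0,0,0],
  ],
)

```text
t: 5.18
eef_pos: [451.9, 151.1, 231.4]
eef_rot: [-0.079, 0.079, -0.703, 0.703]
contact_force: [-0.4, -0.4, -0.2]
gripper_width: 85.7
```

```bash
python3 - <<'E'
from h import *
P=np.load("pose.npz");C=P["C"]
w=tf(C,[-63,0,0])[0]; go([w[0],w[1],97],C[2])
m=bot.camera_model("wrist");a=bot.get_image("wrist");cv2.imwrite("pics/w1raw.png",a);np.save("w1m.npy",m,allow_pickle=True)
print(np.array(m["cam_to_world"]).round(2).tolist())
def poly(p,P,col): cv2.polylines(a,[proj("wrist",tf(p,P),m).round().astype(int)],True,col,1)
M=P["M"]
poly(M,[(60,95,4),(60,-95,4),(-60,-95,4),(-60,95,4)],(0,255,0))
C4=list(C)+[4]
poly(C4,[(17,60,30),(17,-60,30),(-17,-60,30),(-17,60,30)],(255,255,0))
poly(C4,[(8,0,20),(8-74.6,0,126.5)],(0,255,255))
cv2.imwrite("pics/w1.png",a)
E
```

```text
units [-1.08  5.38 -1.43] pos [451.9 151.1 231.4] w 85.7 F [-0.4 -0.4 -0.2] t 5.17
spin 0.003
[[0.22, -0.93, -0.3, 529.71], [-0.98, -0.21, -0.07, 168.39], [-0.0, 0.31, -0.95, 374.18], [0.0, 0.0, 0.0, 1.0]]
```

View pics/w1.png

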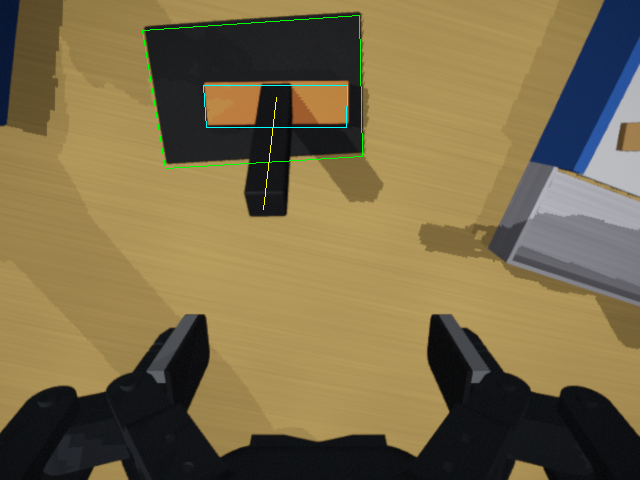

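```bash
python3 - <<'E'
from h import *
print(bot.get_state()["joints"].round(3))
E
```

```text
[-0.306  0.285 -0.149  1.939  0.053  0.922 -1.829]
```

Call:
play_rows(
  increments=[
    [0,0,0,-0.185],
    [0,0,0,-0.185],
    [0,0,0,-0.185],
    [0,0,0,-0.185],
    [0,0,0,-0.185],
    [0,0,0,-0.185],
    [0,0,0,-0.185],
    [0,0,0,-0.185],
    [0,0,0,-0.185],
    [0,0,0,-0.185],
    [0,0,0,-0.185],
    [0,0,0,-0.185],
    [0,0,0,-0.185],
    [0,0,0,-0.185],
    [0,0,0,-0.185],
    [0,0,0,-0.185],
    [0,0,0,-0.178],
    [0,0,0,0],
  ],
)

```text
t: 7.48
eef_pos: [452.0, 150.8, 231.2]
eef_rot: [0.703, -0.703, -0.077, 0.077]
contact_force: [-0.1, -0.6, -0.2]
gripper_width: 85.8
```

```bash
python3 - <<'E'
from h import *
C=np.load("pose.npz")["C"]
print(bot.get_state()["joints"].round(3))
w=tf(C,[-62,0,0])[0]; go([w[0],w[1],97],C[2])
E
```

```text
[ 0.221  0.375 -0.873  1.923  0.34   0.998  0.982]
units [1.12 5.37 1.45] pos [452.  150.8 231.2] w 85.8 F [-0.1 -0.6 -0.2] t 7.47
spin 3.138
```

Call:
play_rows(
  increments=[
    [0.56,0,0.72,0],
    [0.56,0,0.73,0],
    [0,0.9,0,0],
    [0,0.9,0,0],
    [0,0.9,0,0],
    [0,0.9,0,0],
    [0,0.9,0,0],
    [0,0.87,0,0],
    [0,0,0,0],
  ],
)

```text
t: 8.6
eef_pos: [470.6, 192.1, 96.0]
eef_rot: [-0.703, 0.703, 0.075, -0.077]
contact_force: [0.4, -1.1, 0.5]
gripper_width: 85.6
```

```bash
python3 - <<'E'
from h import *
C=np.load("pose.npz")["C"]
w=tf(C,[-62,0,0])[0]; go([w[0],w[1],97],C[2])
m=bot.camera_model("wrist");a=bot.get_image("wrist")
cv2.imwrite("pics/w2.png",a)
E
```

```text
units [ 0.03 -0.04 -0.  ] pos [470.6 192.1  96. ] w 85.6 F [ 0.4 -1.1  0.5] t 8.6
spin 3.136
```

View pics/w2.png

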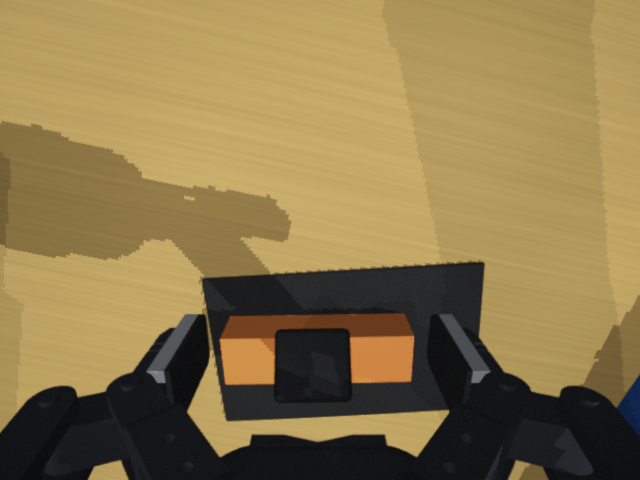

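The handle end sits between the pads, at column 313 against a finger middle of 320, and the block is square to the jaws. Next I close the fingers and lift.

Call:
play_rows(
  grip=5,
  increments=[
    [0,0,0,0],
    [0,0,0,0],
    [0,0,0,0],
    [0,0,0,0],
    [0,0,0,0],
    [0,0,0,0],
    [0,-0.2,0,0],
    [0,-0.4,0,0],
    [0,-0.6,0,0],
    [0,0,0,0],
  ],
)

```text
t: 9.9
eef_pos: [472.1, 193.2, 128.5]
eef_rot: [0.703, -0.703, -0.078, 0.076]
contact_force: [0.5, 0.0, -3.1]
gripper_width: 25.3
```

```bash
python3 - <<'E'
from h import *
P=np.load("pose.npz");S=P["S"]
s=bot.get_state();print(s["contact_force"],s["moment"],s["gripper_width"])
# keep scraper origin at station x=70,y=50 ; tool offset -62
for X,Z in((-100,280),(8,280),(8,160)):
    w=tf(S,[X,50,0])[0];print(w);go([w[0],w[1],Z],S[2]+np.pi)
a=bot.get_image("wrist")
cv2.imwrite("pics/w3.png",a)
E
```

```text
[ 0.50375153  0.04178693 -3.14728571] [-0.0064459   0.11814189  0.00208281] 25.28094639308246
[ 513.47664584 -110.45136322    0.        ]
units [ -0.99  -6.07 -12.21] pos [472.1 193.2 128.5] w 25.3 F [ 0.5  0.  -3.1] t 9.9
spin 0.309
[ 621.03381689 -120.22146835    0.        ]
units [  3.12  -6.06 -13.53] pos [472.1 193.2 128.5] w 25.3 F [ 0.5  0.  -3.1] t 9.9
spin 0.309
[ 621.03381689 -120.22146835    0.        ]
units [  3.11  -1.26 -13.53] pos [472.1 193.2 128.5] w 25.3 F [ 0.5  0.  -3.1] t 9.9
spin 0.309
```

View pics/w3.png

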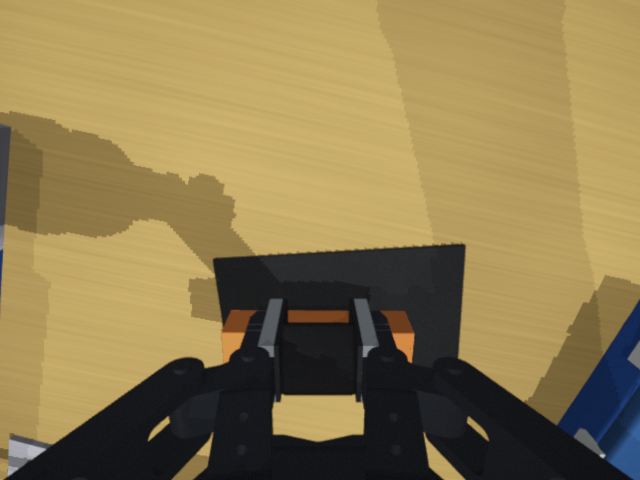

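Call:
play_rows(
  increments=[
    [0,-0.5,0,0],
    [0,-0.7,0,0],
    [0,-0.7,-0.2,0],
    [0,-0.56,-0.5,0],
    [-0.1,0,-0.8,0],
    [-0.1,0,-1,0],
    [-0.1,0,-1,0],
    [-0.1,0,-1,0],
    [-0.1,0,-1,0],
    [-0.1,0,-1,0],
    [-0.1,0,-1,0],
    [-0.1,0,-1,0],
    [-0.1,0,-1,0],
    [-0.1,0,-1,0],
    [0,0,-1,0.1],
    [0,0,-0.5,0.1],
    [0,0,-0.3,0.109],
    [0,0,0,0],
  ],
)

```text
t: 12.2
eef_pos: [511.0, -114.3, 189.0]
eef_rot: [-0.706, 0.706, -0.033, 0.034]
contact_force: [-0.1, -0.4, -2.6]
gripper_width: 25.3
```

```bash
python3 - <<'E'
from h import *
P=np.load("pose.npz");S=P["S"]
for X,Z in((-100,187),(9,187),(9,152)):
    w=tf(S,[X,47,0])[0];go([w[0],w[1],Z],S[2]+np.pi)
print(bot.get_state()["joints"].round(2),bot.get_state()["moment"].round(2))
E
```

```text
units [0.09 0.08 0.04] pos [ 511.  -114.3  189. ] w 25.3 F [-0.1 -0.4 -2.6] t 12.2
spin -0.004
units [4.45 0.08 0.06] pos [ 511.  -114.3  189. ] w 25.3 F [-0.1 -0.4 -2.6] t 12.2
spin -0.004
units [4.45 1.48 0.06] pos [ 511.  -114.3  189. ] w 25.3 F [-0.1 -0.4 -2.6] t 12.2
spin -0.004
[ 0.63  0.47 -0.73  1.88  0.38  0.94  1.2 ] [0.06 0.21 0.05]
```

Call:
play_rows(
  increments=[
    [0.5,0,0.03,0],
    [0.8,0,0.03,0],
    [0.8,0,0,0],
    [0.8,0,0,0],
    [0.5,0,0,0],
    [0.4,0,0,0],
    [0.2,0,0,0],
    [0.2,0,0,0],
    [0.2,0,0,0],
    [0,0,0,0],
  ],
)

```text
t: 13.45
eef_pos: [620.6, -121.8, 188.6]
eef_rot: [0.706, -0.706, 0.032, -0.032]
contact_force: [0.1, 0.4, -3.8]
gripper_width: 25.4
```

```bash
python3 - <<'E'
from h import *
P=np.load("pose.npz");S=P["S"]
w=tf(S,[9,47,0])[0];go([w[0],w[1],152],S[2]+np.pi)
a=bot.get_image("top"); b=bot.get_image("scene")
A=cv2.resize(a[190:310,320:480],None,fx=2.5,fy=2.5,interpolation=cv2.INTER_CUBIC);B=cv2.resize(b[180:330,180:340],(320,300),interpolation=cv2.INTER_CUBIC)
cv2.imwrite("pics/e4.png",np.hstack([A,B]))
E
```

```text
units [ 0.05  1.46 -0.06] pos [ 620.6 -121.8  188.6] w 25.4 F [ 0.1  0.4 -3.8] t 13.45
spin -0.0
```

View pics/e4.png

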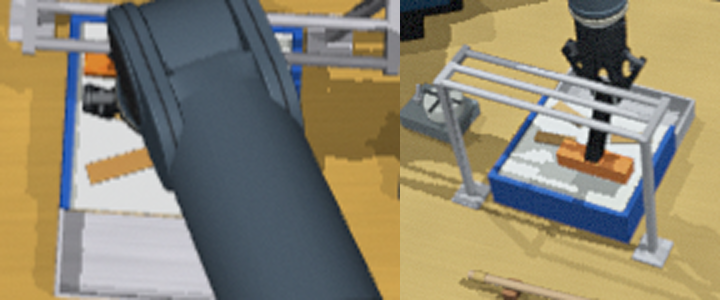

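Call:
play_rows(
  increments=[
    [0.05,0.5,-0.05,0],
    [0,0.5,0,0],
    [0,0.25,0,0],
    [0,0.1,0,0],
    [0,0.04,0,0],
    [0,0,0,0],
  ],
)

```text
t: 14.3
eef_pos: [621.8, -123.1, 154.1]
eef_rot: [0.706, -0.706, 0.032, -0.032]
contact_force: [0.1, -0.6, -2.5]
gripper_width: 25.4
```

Call:
play_rows(
  increments=[
    [0,0.04,0,0],
    [0,0.04,0,0],
    [0,0,0,0],
  ],
)

```text
t: 14.68
eef_pos: [621.7, -123.1, 153.6]
eef_rot: [-0.706, 0.707, -0.032, 0.033]
contact_force: [-7.3, -1.5, 11.6]
gripper_width: 25.2
```

Call:
play_rows(
  increments=[
    [0.08,0,0,0],
    [0,0,0,0],
    [0,0,0,0],
  ],
)

```text
t: 15.05
eef_pos: [622.7, -123.2, 153.7]
eef_rot: [-0.706, 0.707, -0.032, 0.032]
contact_force: [-11.1, -0.4, 14.7]
gripper_width: 25.1
```

```bash
python3 - <<'E'
from h import *
P=np.load("pose.npz");S=P["S"]
w=tf(S,[9,47,0])[0];go([w[0],w[1],152],S[2]+np.pi)
b=bot.get_image("scene");cv2.imwrite("pics/s5.png",b)
p=np.array(list(S)+[60.])
o=tf(S,[73,47,60])[0]; q=[o[0],o[1],S[2],60]
hsv=cv2.cvtColor(b,cv2.COLOR_BGR2HSV);mk=cv2.inRange(hsv,(4,150,90),(16,255,255)); 
print("orange px",cv2.boundingRect(mk[150:340,200:330]))
# fit block: rear-bottom, top outline projected for comparison
for X in (63,68,73,78):
    o=tf(S,[X,47,0])[0];r=proj("scene",tf([o[0],o[1],S[2],60],[(17,60,0),(17,-60,0),(17,60,30),(17,-60,30),(-17,60,30),(-17,-60,30)]));print(X,r.round(1).tolist())
x,y=205,215
B=cv2.resize(b[y:y+75,x:x+100],None,fx=7,fy=7,interpolation=cv2.INTER_CUBIC)
for X,c in((66,(0,0,255)),(73,(0,255,0))):
    o=tf(S,[X,47,0])[0];r=proj("scene",tf([o[0],o[1],S[2],60],[(17,60,0),(17,-60,0),(17,-60,30),(17,60,30),(17,60,0)]))
    cv2.polylines(B,[((r-[x,y]+.5)*7-.5).round().astype(int)],True,c,1)
for X in (115,):
    r=proj("scene",tf(S,[(115,113,60),(115,-113,60)])); cv2.polylines(B,[((r-[x,y]+.5)*7-.5).round().astype(int)],False,(255,0,255),1)
cv2.imwrite("pics/s5c.png",B)
E
```

```text
units [-0.04  0.07 -0.01] pos [ 622.7 -123.2  153.7] w 25.1 F [-11.1  -0.4  14.7] t 15.05
spin -0.0
orange px (59, 108, 37, 21)
63 [[294.7, 277.9], [260.8, 268.0], [294.2, 271.9], [259.8, 261.9], [298.4, 264.2], [264.4, 254.5]]
68 [[294.1, 279.1], [260.1, 269.1], [293.5, 273.1], [259.1, 263.0], [297.8, 265.3], [263.7, 255.6]]
73 [[293.5, 280.3], [259.5, 270.2], [292.9, 274.2], [258.4, 264.1], [297.1, 266.4], [263.0, 256.6]]
78 [[292.8, 281.4], [258.8, 271.3], [292.3, 275.4], [257.7, 265.2], [296.5, 267.6], [262.4, 257.7]]
```

View pics/s5c.png

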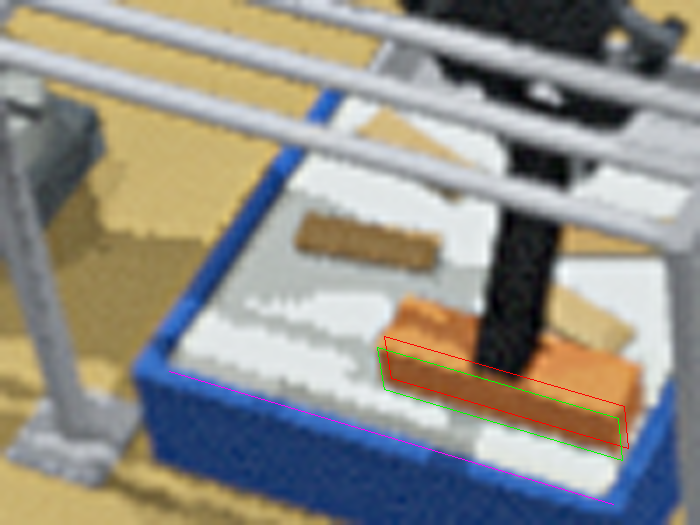

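Call:
play_rows(
  increments=[
    [-0.2,0,0,0],
    [-0.4,0,0,0],
    [-0.5,0,0,0],
    [-0.5,0,0,0],
    [-0.5,0,0,0],
    [-0.5,0,0,0],
    [-0.4,0,0,0],
  ],
)

```text
t: 15.98
eef_pos: [548.2, -116.5, 151.9]
eef_rot: [-0.706, 0.706, -0.032, 0.032]
contact_force: [4.4, 0.1, 3.5]
gripper_width: 25.5
```

Call:
play_rows(
  increments=[
    [-0.4,0,0,0],
    [-0.5,0,0,0],
    [-0.5,0,0,0],
    [-0.5,0,0,0],
    [-0.3,0,0,0],
    [0,0,0,0],
  ],
)

```text
t: 16.73
eef_pos: [492.8, -111.6, 151.9]
eef_rot: [-0.706, 0.707, -0.033, 0.032]
contact_force: [-1.4, 0.2, 10.9]
gripper_width: 25.3
```

```bash
python3 - <<'E'
from h import *
P=np.load("pose.npz");S=P["S"]
for X in (-120,-148):
    w=tf(S,[X,47,0])[0];go([w[0],w[1],152],S[2]+np.pi)
E
```

```text
units [ 0.02 -0.   -0.  ] pos [ 492.8 -111.6  151.9] w 25.3 F [-1.4  0.2 10.9] t 16.73
spin -0.0
units [-1.1 -0.  -0. ] pos [ 492.8 -111.6  151.9] w 25.3 F [-1.4  0.2 10.9] t 16.73
spin -0.0
```

Call:
play_rows(
  increments=[
    [-0.3,0,0,0],
    [-0.3,-0.03,0,0],
    [-0.3,0,0,0],
    [-0.25,0,0,0],
    [0,0,0,0],
    [0,-0.4,0,0],
    [0,-0.6,0,0],
    [0,-0.4,0,0],
    [0,0,0,0],
  ],
)

```text
t: 17.85
eef_pos: [466.1, -109.0, 188.6]
eef_rot: [-0.706, 0.707, -0.031, 0.033]
contact_force: [-0.2, -0.1, -3.4]
gripper_width: 25.5
```

```bash
python3 - <<'E'
from h import *
P=np.load("pose.npz");S=P["S"]
w=tf(S,[-148,-47,0])[0];go([w[0],w[1],188],S[2]+np.pi)
w=tf(S,[9,-47,0])[0];go([w[0],w[1],188],S[2]+np.pi)
a=bot.get_image("top"); b=bot.get_image("scene")
A=cv2.resize(a[190:330,320:480],None,fx=2.5,fy=2.5,interpolation=cv2.INTER_CUBIC);B=cv2.resize(b[190:330,200:350],(375,350),interpolation=cv2.INTER_CUBIC)
cv2.imwrite("pics/e6.png",np.hstack([A,B]))
E
```

```text
units [-0.03  0.03 -3.77] pos [ 466.1 -109.   188.6] w 25.5 F [-0.2 -0.1 -3.4] t 17.85
spin -0.001
units [ 6.25  0.04 -3.76] pos [ 466.1 -109.   188.6] w 25.5 F [-0.2 -0.1 -3.4] t 17.85
spin -0.001
```

View pics/e6.png

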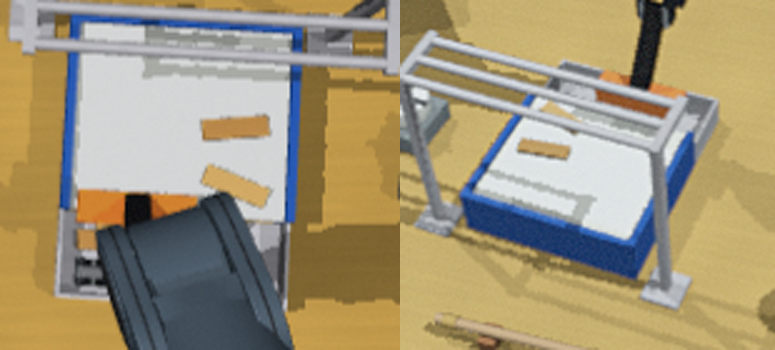

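The left half of the board is clear and the two right-hand chips haven't moved. Next is the second stroke at y = -47.

Call:
play_rows(
  increments=[
    [0,0,-0.5,0],
    [0.2,0,-0.9,0],
    [0.5,0,-0.9,0],
    [0.8,0,-0.9,0],
    [0.8,0,-0.56,0],
    [0.8,0,0,0],
    [0.8,0,0,0],
    [0.8,0,0,0],
    [0.7,0,0,0],
    [0.5,0,0,0],
    [0.2,0,0,0],
    [0,0,0,0],
  ],
)

```text
t: 19.45
eef_pos: [608.5, -216.5, 187.2]
eef_rot: [0.706, -0.706, 0.032, -0.032]
contact_force: [0.2, -0.1, -3.8]
gripper_width: 25.4
```

Call:
play_rows(
  increments=[
    [0,0.5,0,0],
    [0,0.5,0,0],
    [0,0.25,0,0],
    [0,0.12,0,0],
    [0,0.04,0,0],
    [0,0.04,0,0],
    [0,0.03,0,0],
    [0,0,0,0],
  ],
)

```text
t: 20.45
eef_pos: [608.9, -216.3, 152.2]
eef_rot: [-0.706, 0.707, -0.032, 0.032]
contact_force: [-5.7, 0.8, 10.1]
gripper_width: 25.5
```

```bash
python3 - <<'E'
from h import *
P=np.load("pose.npz");S=P["S"]
w=tf(S,[-148,-47,0])[0];go([w[0],w[1],152],S[2]+np.pi)
E
```

```text
units [-6.1   0.   -0.01] pos [ 608.9 -216.3  152.2] w 25.5 F [-5.7  0.8 10.1] t 20.45
spin -0.0
```

Call:
play_rows(
  increments=[
    [-0.2,0,0,0],
    [-0.4,0,0,0],
    [-0.5,0,0,0],
    [-0.5,0,0,0],
    [-0.5,0,0,0],
    [-0.5,0,0,0],
    [-0.5,0,0,0],
    [-0.5,0,0,0],
    [-0.5,0,0,0],
    [-0.5,0,0,0],
    [-0.4,0,0,0],
    [-0.4,-0.03,0,0],
    [-0.4,0,0,0],
    [-0.4,0,0,0],
    [0,0,0,0],
    [0,-0.4,0,0],
    [0,-0.6,0,0],
    [0,-0.8,0,0],
    [0,-0.5,0,0],
    [0,0,0,0],
  ],
)

```text
t: 22.95
eef_pos: [455.1, -202.5, 209.9]
eef_rot: [-0.706, 0.707, -0.031, 0.033]
contact_force: [0.7, 0.1, -3.0]
gripper_width: 25.3
```

```bash
python3 - <<'E'
from h import *
P=np.load("pose.npz");C=P["C"].copy();M=P["M"]
# place at original pose of scraper
w=tf(C,[-62,0,0])[0];go([w[0],w[1],190],C[2]+np.pi)
a=bot.get_image("top"); b=bot.get_image("scene")
A=cv2.resize(a[190:330,320:480],None,fx=2.5,fy=2.5,interpolation=cv2.INTER_CUBIC);B=cv2.resize(b[190:330,200:350],(375,350),interpolation=cv2.INTER_CUBIC)
cv2.imwrite("pics/e7.png",np.hstack([A,B]))
for c in ("top","scene"): print([(round(d["conf"],2),np.round(d["box"]).tolist()) for d in bot.search_frame(c,"chip0")])
E
```

```text
units [-0.79  0.78 15.79] pos [ 455.1 -202.5  209.9] w 25.3 F [ 0.7  0.1 -3. ] t 22.95
spin -0.312
[(0.68, [371.0, 279.0, 29.0, 6.0]), (0.58, [362.0, 286.0, 25.0, 8.0]), (0.39, [403.0, 286.0, 9.0, 6.0])]
[]
```

View pics/e7.png

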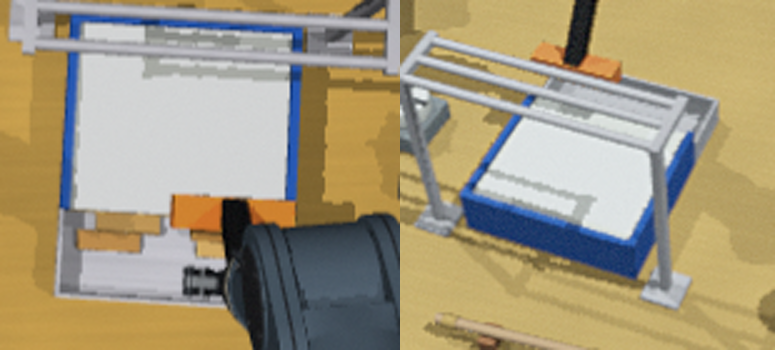

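Call:
play_rows(
  increments=[
    [0,0,0.4,0],
    [0,0,0.8,0],
    [0,0,1,0],
    [0,0,1,0],
    [0,0,1,0],
    [0,0,1,0],
    [0,0,1,0],
    [0,0,1,0],
    [0,0,1,0],
    [0,0,1,0],
    [-0.2,0,1,0],
    [-0.2,0,1,0],
    [-0.2,0,1,0],
    [-0.2,0,1,0],
    [0,0,1,0],
    [0,0,1,0],
    [0,0,0.6,-0.1],
    [0,0,0,-0.1],
    [0,0,0,-0.112],
    [0,0,0,0],
  ],
)

```text
t: 25.65
eef_pos: [469.8, 193.4, 208.5]
eef_rot: [0.703, -0.703, -0.078, 0.078]
contact_force: [0.5, 0.6, -2.9]
gripper_width: 25.5
```

```bash
python3 - <<'E'
from h import *
P=np.load("pose.npz");C=P["C"].copy()
w=tf(C,[-62,0,0])[0];go([w[0],w[1],97],C[2]+np.pi)
a=bot.get_image("wrist");b=bot.get_image("top")
A=cv2.resize(a,(440,330));B=cv2.resize(b[230:330,330:450],(360,300),interpolation=cv2.INTER_CUBIC)
B=cv2.copyMakeBorder(B,0,30,0,0,cv2.BORDER_CONSTANT)
cv2.imwrite("pics/e8.png",np.hstack([A,B]))
S=P["S"]
uv=[d["box"][:2] for d in bot.search_frame("top","chip0")]
for d in bot.search_frame("top","chip0"):
    p=onz("top",[d["box"][:2]],14)[0]; q=tf([0,0,-S[2]],[p[0]-S[0],p[1]-S[1],14])[0]; print(round(d["conf"],2),np.round(d["box"]),q.round())
E
```

```text
units [ 0.06  4.46 -0.06] pos [469.8 193.4 208.5] w 25.5 F [ 0.5  0.6 -2.9] t 25.65
spin 0.0
0.75 [361. 284.  25.   7.] [-111.   74.   14.]
0.72 [371. 282.  29.   4.] [-104.   46.   14.]
0.72 [404. 243. 157. 142.] [  9. -38.  14.]
0.69 [408. 285.  20.   9.] [-104.  -53.   14.]
0.53 [411. 291.  27.   7.] [-122.  -64.   14.]
```

View pics/e8.png

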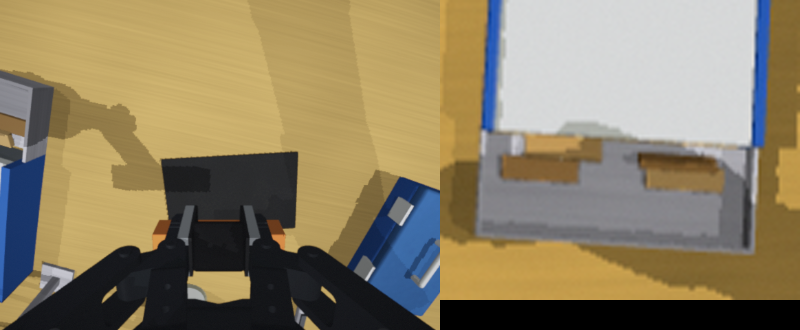

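All four chips are in the trough, two on each side, with their centres at station x = -104 to -122. Next I lower the scraper onto the mat.

Call:
play_rows(
  increments=[
    [0.06,0.5,-0.06,0],
    [0,1,0,0],
    [0,1,0,0],
    [0,0.9,0,0],
    [0,0.5,0,0],
    [0,0.3,0,0],
    [0,0.1,0,0],
    [0,0.05,0,0],
    [0,0,0,0],
  ],
)

```text
t: 26.98
eef_pos: [472.4, 191.8, 100.4]
eef_rot: [0.703, -0.703, -0.078, 0.078]
contact_force: [-0.1, 0.6, -3.3]
gripper_width: 25.1
```

Call:
play_rows(
  increments=[
    [0,0.05,0,0],
    [0,0.05,0,0],
    [0,0,0,0],
  ],
)

```text
t: 27.35
eef_pos: [472.1, 191.7, 97.5]
eef_rot: [-0.703, 0.703, 0.078, -0.078]
contact_force: [-0.1, -0.3, -3.0]
gripper_width: 25.5
```

Call:
play_rows(
  increments=[
    [0,0.04,0,0],
    [0,0.04,0,0],
    [0,0,0,0],
  ],
)

```text
t: 27.72
eef_pos: [472.1, 191.7, 95.5]
eef_rot: [0.703, -0.703, -0.078, 0.078]
contact_force: [-0.4, 0.5, -3.9]
gripper_width: 25.4
```

Call:
play_rows(
  increments=[
    [0,0.04,0,0],
    [0,0.04,0,0],
    [0,0,0,0],
  ],
)

```text
t: 28.1
eef_pos: [471.8, 191.7, 94.9]
eef_rot: [-0.702, 0.703, 0.078, -0.078]
contact_force: [-8.1, -4.2, 19.7]
gripper_width: 25.0
```

Call:
play_rows(
  increments=[
    [0,-0.05,0,0],
    [0,0,0,0],
  ],
)

```text
t: 28.35
eef_pos: [472.1, 191.8, 95.0]
eef_rot: [-0.703, 0.703, 0.078, -0.078]
contact_force: [-2.8, -0.9, 4.3]
gripper_width: 25.4
```

Call:
play_rows(
  grip=85,
  increments=[
    [0,0,0,0],
    [0,0,0,0],
    [0,0,0,0],
    [0,0,0,0],
    [0,0,0,0],
    [0,0,0,0],
    [0,-0.3,0,0],
    [0,-0.6,0,0],
    [0,-1,0,0],
    [0,-1,0,0],
    [0,-1,0,0],
    [0,-1,0,0],
    [0,-1,0,0],
    [-1,0,0,0],
    [-1,0,0,0],
    [0,0,0,0],
  ],
)

```text
t: 30.35
eef_pos: [422.1, 180.6, 243.5]
eef_rot: [-0.702, 0.703, 0.079, -0.078]
contact_force: [0.8, 0.7, 0.2]
gripper_width: 85.1
```

```bash
python3 - <<'E'
from h import *
print(bot.get_state()["contact_force"])
a=bot.get_image("top");b=bot.get_image("scene");C=np.load("pose.npz")["C"]
def pan(cam,im,x,y,w,h,k,ov):
    B=cv2.resize(im[y:y+h,x:x+w],None,fx=k,fy=k,interpolation=cv2.INTER_CUBIC)
    if ov:
        for P in ([(17,60,34),(17,-60,34),(-17,-60,34),(-17,60,34)],[(8,0,24),(-66.6,0,130.5)]):
            q=((proj(cam,tf(C,P))-[x,y]+.5)*k-.5).round().astype(int);cv2.polylines(B,[q],True,(255,255,0),1)
    return B
A=pan("top",a,205,240,100,80,3.6,1);B=pan("scene",b,350,190,100,80,3.6,1)
t=pan("top",a,330,230,120,90,3,0);s=pan("scene",b,200,190,120,90,3,0)
cv2.imwrite("pics/f.png",np.vstack([np.hstack([A,B]),np.hstack([t,s])]))
for c in("tumbler","float_case"): print(c,[np.round(d["box"]).tolist() for d in bot.search_frame("top",c)][:1])
E
```

```text
[0.79846318 0.73526696 0.23281392]
tumbler []
float_case [[142.0, 274.0, 54.0, 70.0]]
```

The viewer is at its limit, so I'll check numerically against the first pictures instead.

```bash
python3 - <<'E'
from h import *
S=np.load("pose.npz")["S"]
for c,(x,y,w,h) in {"top":(215,255,80,60),"scene":(355,200,90,80)}.items():
    n=bot.get_image(c)
    for im in (cv2.imread(f"pics/{c}.png"),n):
        k=cv2.inRange(cv2.cvtColor(im[y:y+h,x:x+w],cv2.COLOR_BGR2HSV),(4,150,90),(16,255,255));r=cv2.minAreaRect(cv2.findNonZero(k));print(c,cv2.countNonZero(k),cv2.boundingRect(k),np.round(r[0],1),np.round(r[1],1),round(r[2],1))
    g=slice(185,225),slice(235,270)
    if c=="top": print("tumbler diff",np.abs(n[g].astype(int)-cv2.imread("pics/top.png")[g]).mean())
    for d in bot.search_frame(c,"scraper")[:1]: print("scraper",round(d["conf"],2),np.round(d["box"]))
for d in bot.search_frame("top","chip0"):
    p=onz("top",[d["box"][:2]],14)[0]; print(round(d["conf"],2),np.round(d["box"]),tf([0,0,-S[2]],[p[0]-S[0],p[1]-S[1],14])[0].round())
E
```

```text
top 435 (15, 11, 46, 24) [37.5 22.3] [13.3 45.2] 74.9
top 439 (14, 9, 46, 24) [37.  20.4] [13.3 45.4] 76.0
tumbler diff 8.912380952380952
scraper 0.96 [253. 287.  44.  33.]
scene 426 (15, 58, 37, 15) [33.  65.2] [36.3 13.5] 2.0
scene 443 (15, 59, 38, 15) [33.5 66. ] [14. 37.] 90.0
scraper 0.88 [388. 251.  38.  49.]
0.65 [362. 286.  24.  10.] [-114.   71.   14.]
0.54 [371. 280.  25.   8.] [-97.  47.  14.]
```

```bash
python3 - <<'E'
from h import *
for c in("top","scene"):
    bot.get_image(c)
    for l in ("tumbler","float_case","chip0"): print(c,l,[(round(d["conf"],2),np.round(d["box"]).tolist()) for d in bot.search_frame(c,l)][:5])
n=bot.get_image("top");k=cv2.inRange(cv2.cvtColor(n[270:310,340:435],cv2.COLOR_BGR2HSV),(10,90,60),(25,255,255))
m,_,st,ce=cv2.connectedComponentsWithStats(k); print([(s[:5].tolist()) for s in st[1:] if s[4]>30])
E
```

```text
top tumbler [(0.92, [250.0, 200.0, 30.0, 32.0])]
top float_case [(0.75, [143.0, 274.0, 53.0, 72.0])]
top chip0 [(0.79, [371.0, 279.0, 27.0, 3.0]), (0.62, [361.0, 285.0, 27.0, 10.0]), (0.5, [410.0, 283.0, 19.0, 11.0]), (0.49, [413.0, 290.0, 24.0, 6.0])]
scene tumbler [(0.68, [378.0, 306.0, 26.0, 35.0])]
scene float_case [(0.85, [477.0, 287.0, 42.0, 58.0]), (0.21, [378.0, 308.0, 25.0, 37.0])]
scene chip0 []
[[0, 0, 7, 40, 104], [11, 5, 33, 16, 384], [56, 11, 29, 13, 290]]
```

The network finds all four chips in the trough, the bystanders haven't moved, and the scraper stands on its mat.

```bash
python3 -c "
from rig import bot
print(bot.sign_off())"
```

```text
the job is handed in; nothing more can be done
None
```

I cleared all four chips off the board and handed the job in at about 31 s; the hand-in reports no verdict. It took two pressed strokes, at station y = +47 and −47 mm. Each started with the scraper about 70 mm behind the station origin, under the bars, and the readings I took showed it pressing with roughly 7 to 18 N. I then stood the scraper back on its mat, released it and moved the gripper clear.

**Last checks:**
- **Chips:** the network found all four in the trough. In each pair, one chip overlaps or leans on the other. The rearmost centre measured −104 mm on one look and −97 mm on the last, both in front of the limit of −85 mm.
- **Scraper:** it stands about 5 mm from where it started, well inside the mat limits. Its orange block looks the same size and shape as at the start, so I take it to be flat.
- **Bystanders:** the tumbler and float case are within 1–2 pixels of where they began.

**Checks that disagreed or fell short:**
- **Missed detections:** one top-view look missed the tumbler and one missed two chips; repeat looks found them.
- **Scene camera:** it saw no chips in the trough. Its box round the scraper was 10 pixels taller than at the start, though the block itself matched.
- **Final view:** I checked the end state by numbers only, because the picture limit was used up.

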